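# Set a cheese log in the wire cutter

## Robot

A 6-joint arm with a two-finger parallel gripper is mounted at the origin on the work surface. World frame = base frame: x ahead of the robot, y to its left, z up, the work surface at z = 0. Lengths are in m, angles in degrees, forces in N, time in s.
With the tool pointing down it reaches from about 0.2 to 0.875 m from the base axis. Payload 3.4 kg.
Tool frame: the origin (TCP) lies between the finger pads; the fingertips stand 14 mm ahead of it and the grasp point (between the pads) lies 5 mm behind it; z points along the fingers, y is the direction in which the jaws open and shut (so a half turn about z gives the same grasp; the last joint's range is limited). The gripper opens to 94 mm and grips with 3 to 60 N. Pads are 16 mm wide; open, the fingers measure 119 mm over their backs; the gripper's body (75 mm by 177 mm) begins 78 mm behind the grasp point.
Start: joints at [-77.063, 15.808, 86.224, -0, 77.962, -6.933], TCP at [0.195, -0.541, 0.219] pointing down, gripper open.
Joint ranges: [-165.64, 165.64], [-43.16, 119.46], [12.63, 154.43], [-67.54, 247.53], [6.08, 155.33], [-154.97, 154.97]. Speed limits (degrees/s): [147.25, 147.25, 180, 180, 180, 180].

## Interface

Orientations are given as [roll, pitch, yaw] about the fixed x, y, z axes, in that order (R = Rz(yaw) Ry(pitch) Rx(roll)).
In Python, from bench import ctrl gives the robot as it stands. The module is installed in compiled form; this text tells all that it offers.
- The arm moves only by the tool servo_tool, never from a script. Its argument "motion" is a list of rows, each a list of 3 entries, a list of its own where there are three numbers: the finger opening in mm, from 0 to 94, then the shift along the world's x, y, z in mm, then the turn, a rotation vector about the world's x, y, z in rad. A call has 1 to 20 rows; each row shifts and turns the pose as measured when the row begins; what a row does not reach is not made up. A row lasts 1/8 s, in which the tool goes at most 62.5 mm and 10.7 degrees, less where a joint would pass 70% of its speed; a pose out of reach is approached as far as the arm can. A call is refused whole if a number of a shift passes 62.5 or a number of a turn 0.188, either way. A call with a gripper value outside its range is refused whole. The fingers move at their own pace and stop on an object; the grip force is fixed at half the most. Time passes only in rows, so rows that do not move let the fingers close. It gives the time, the measured TCP pose, the force and the opening at its end, in the units of the state.
- ctrl.read_state(): the state, without advancing time (a new reading comes with each control period).
- ctrl.get_image(name): name is "scene" or "top" or "wrist"; returns a dict with "image" (400x640x3 uint8, red, green, blue), "depth" (400x640 float32, m along the optical axis (not along the pixel's ray), 0 where there is no reading), "fx", "fy", "cx", "cy" (pixels), "D" ([k1, k2, p1, p2, k3] as OpenCV has them; the pictures are not rectified), "R" (3x3) and "t" (3): a world point X has camera coordinates R X + t; the wrist camera has in their place "hand_eye" (4x4, takes a point from camera to tool coordinates, whose origin is the TCP and whose axes are the flange's). Camera axes: x right, y down, z forward; pixel columns grow to the right and rows downward; lengths in m; the calibration is good to about 2 mm. A picture is of the moment at which its call begins: read the wrist's pose just before it.
- ctrl.sign_off(): hands the job in, once; it reports no verdict.
The state is a dict: "clock": time; "qpos": joint angles; "joint_velocities": joint speeds; "joint_efforts": joint torques, N m; "position": TCP position; "tcp_rot": TCP orientation; "contact_force": force on the tool from outside, world axes, zero at the start; "torque": the same for the moment, N m; "grip_width": finger opening in m.
Only numpy, scipy, OpenCV 4.12 (cv2) and the standard library are available. Lean on these libraries where they do the work, as an engineer would, in place of code of your own. Each camera call takes 0.05 s, during which the arm holds its last target. There are 200 camera calls.

## Task

Set the soft cheese log up for its cut: without lifting it, roll it sideways across the wire cutter's board until it meets the fence, and press it gently home there for half a second so that it lies square along the fence. Then slide it endways along the fence until its far end meets the portion stop, press gently there for half a second too, and let go, leaving the log at rest against both. The rind is soft, so never knock it or press it hard against anything, do not shift the stop from its setting, and leave the other things where they are.

Things in the scene. Friction and masses are not known exactly. Their poses are not given: they have to be found in the camera images.
- cutter: Cheese wire cutter: wooden board fixed to the bench, flat top 22 mm above it. Frame: x along the fence towards the portion stop, y across towards the fence, z up. Origin on the bench under the board, which spans x -220 to 220, y -190 to 170 mm. A steel wire bow stands raised and still behind the fence at x = 60 mm, y over 130 mm, up to 460 mm high.
- fence: Fixed upright steel fence along the board's +y side, 50 mm high above the board, 6 mm thick, from x = -190 to 180 mm. Origin: on the board's top, in the plane of its working face (y = 0), which looks to -y; axes as the cutter's. With the log against it, the log's axis lies at y = -32 mm.
- stop: Portion stop: steel plate 8 mm thick, 60 mm wide, 50 mm high, standing across the far end of the fence on a saddle, clamped at a setting that differs from job to job (slips at about 40 N). Origin: centre of its working face (which looks to -x), 30 mm above the board, 32 mm to the -y side of the fence's face; axes as the cutter's.
- log: Loose soft cheese log, cream, dark red band, 64 mm diameter, 160 mm long, 0.4 to 0.65 kg. 0.5 N rolls it, straight across its axis, and it soon stops; turning it square takes 2 to 4 N, sliding it endways 2 to 5 N. A gentle press is about 4 N on top of that; 10 N bruises it. Origin: its centre, 32 mm above the board; x along its axis, within 12 degrees of the cutter's x; y, z turn as it rolls.
- log_near (a point): Centre of the log's flat end on the robot's side, on its axis, 80 mm from its centre: the end to push when sliding it.
- log_far (a point): Centre of the log's flat end on the portion stop's side, on its axis.
- portion: Bystander: a cut cheese disc, 64 mm in diameter, 30 mm thick, lying flat on the board at the stop's end. Origin: centre of its underside.
- tomme: Bystander: a small round cheese, 116 mm in diameter, 50 mm high, on the bench. Origin: centre of its underside.
- brush: Bystander: a brush lying on the bench on the robot's right. Origin: its middle, on the bench.
- trier: Bystander: a T-handled steel cheese trier, about 170 mm long, lying on the bench on the robot's right. Origin: under its middle, on the bench.
Things that resemble listed ones, but are neither listed nor needed, are in the scene too. Of the things that look like the log, the largest one is meant.

How it is judged (in metres and radians):
On the way, in this order (a step that is already met when the one before it is completed fails the run):
1. the log is rolled to the fence and pressed gently home (2 N or more for 0.3 s), both ends within 2.5 mm of it (contact force between log and fence above 2 N and y of each of log_near, log_far in the frame of fence above -0.0345 m), for 0.3 s.
2. the log is slid along the fence and its far end pressed gently home on the portion stop (2 N or more for 0.3 s) (contact force between log and stop above 2 N and y of each of log_near, log_far in the frame of fence above -0.037 m), for 0.3 s.
At the end, for the whole second after the job is handed in: The log lies still on the board, both ends of its side within 3 mm of the fence's face, its far end within 3 mm of the portion stop's face, and the robot is clear of it (y of each of log_near, log_far in the frame of fence above -0.035 m and x of log_far in the frame of stop above -0.003 m and height (world z) of log between 0.05 and 0.057 m and linear speed of log below 0.01 m/s); the robot touches nothing.
It fails at once if the log is knocked or pressed against the fence or the portion stop with more than 10 N (contact force between log and fence above 10 N or contact force between log and stop above 10 N).
It fails at once if the robot presses on the log with more than 20 N (contact force between any of the fingers, the arm and log above 20 N).
It fails at once if the log is lifted off the board or rolled off it (height (world z) of log above 0.062 m or height (world z) of log below 0.046 m).
It fails at once if the portion stop is shifted by more than 3 mm (distance of stop from where it was at the start of the episode above 0.003 m).
It fails at once if a bystander is moved by more than 15 mm (distance of any of portion, tomme, brush, trier from where it was at the start of the episode above 0.015 m).
It also fails if it takes over 64 s, if anything falls off the work surface, if the arm or the gripper's body presses on something with over 40 N, if the wrist force passes 120 N, or if a joint passes its speed limit or range.

## Working session

There is one attempt and no reset: what is moved stays moved. The work goes in short steps, Python scripts to look and compute and a tool call to move; the robot and the scene stay as the last step left them, time stands still between calls to the robot, and variables do not carry over. Pictures are saved under pics/ and viewed, about 8 in all and at most 12, crops included, and the job is handed in when it is done.

Besides the shell and the picture viewer there is one more tool, called after "Call:" by a JSON object that holds its "api" and its "payload". servo_tool: Moves the arm, as the interface text tells. Its arguments: {"type":"object","properties":{"motion":{"type":"array","items":{"type":"array"}}},"required":["motion"]}

```bash
mkdir -p pics
cat > h.py <<'E'
from bench import ctrl
import numpy as np, cv2
def grab(n,tag):
    d=ctrl.get_image(n); np.savez(f'pics/{tag}.npz',**d); cv2.imwrite(f'pics/{tag}.png',d['image'][:,:,::-1]); return d
def px(d,pts,win=1):
    K=np.array([[d['fx'],0,d['cx']],[0,d['fy'],d['cy']],[0,0,1.]])
    out=[]
    for u,v in pts:
        z=d['depth'][v-win:v+win+1,u-win:u+win+1]; z=np.median(z[z>0])
        n=cv2.undistortPoints(np.array([[[u,v]]],float),K,np.array(d['D']))[0,0]
        out.append(np.array(d['R']).T@(np.array([n[0]*z,n[1]*z,z])-d['t']))
    return np.array(out)
E
python3 - <<'E'
from h import *
print(ctrl.read_state())
for n in('top','scene'):
    d=grab(n,n); print(n,d['R'],d['t'],d['fx'])
E
```

```text
{'clock': 0.0, 'qpos': array([-7.70641353e+01,  1.58479089e+01,  8.62927567e+01, -6.45515020e-04,
        7.79601555e+01, -6.93220080e+00]), 'joint_velocities': array([ 0.05407476,  0.0599923 ,  0.04543636, -0.08287898,  0.04013783,
        0.00207632]), 'joint_efforts': array([ 1.03750292e-03, -4.04574966e+01, -2.37228674e+01,  7.02025881e-02,
        3.43965751e-02, -1.41815881e-04]), 'position': array([ 0.19529727, -0.54027021,  0.21861898]), 'tcp_rot': array([-1.79899840e+02, -1.15421052e-02,  1.98681906e+01]), 'contact_force': array([-0.12744719,  0.44898002, -0.99991002]), 'torque': array([-0.02896432,  0.03554799, -0.05391973]), 'grip_width': 0.09399804582299184}
top [[-0.01598773 -0.99970006  0.01855227]
 [-0.98195212  0.01220137 -0.18873567]
 [ 0.18845269 -0.0212349  -0.98185267]] [-0.01695504  0.52628374  1.49277215] 488.3030161367628
scene [[-0.51583719  0.85657002 -0.01413479]
 [ 0.70143094  0.41282289 -0.58100938]
 [-0.49184005 -0.30962082 -0.81377412]] [ 0.26380798 -0.3273365   1.38672165] 367.4947421836552
```

View pics/top.png

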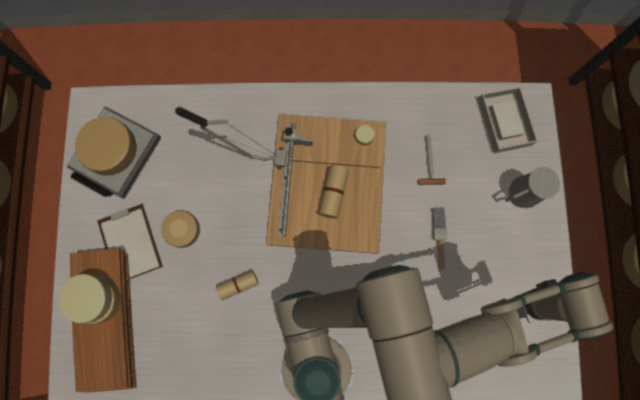

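View pics/scene.png

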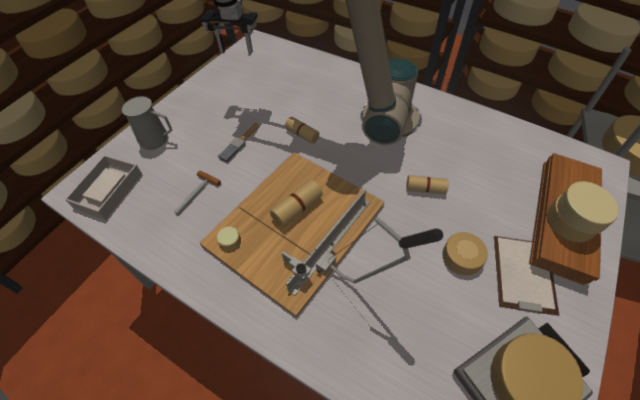

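The top view shows the board at (267-385, 115-252), with the fence on its left (robot's +y) side at u≈287, the stop near (297,140), the log at (333,191) with its near end towards the robot, and the portion at (365,134). I'll enlarge it to measure.

Run:
```python
from h import *
i=cv2.imread('pics/top.png')[108:258,255:395]
cv2.imwrite('pics/topc.png',cv2.resize(i,None,fx=4,fy=4,interpolation=cv2.INTER_CUBIC))
```

```text
(no output)
```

View pics/topc.png

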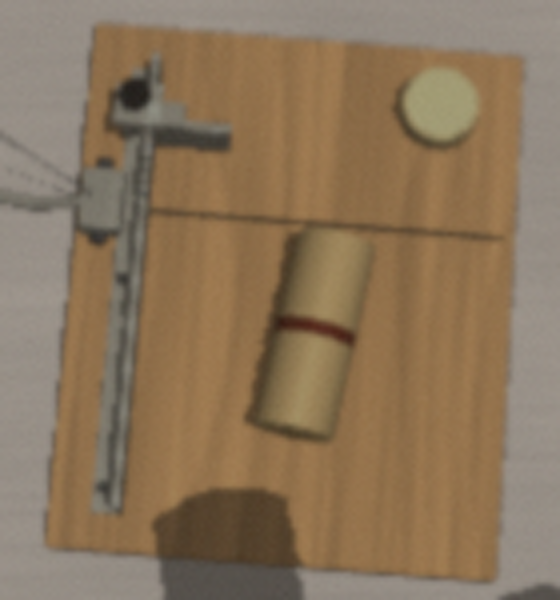

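The crop shows the board corners at (95,25), (522,55), (495,580) and (48,548). The fence runs from (155,60) to (110,515), the stop plate from (155,130) to (230,140), and the log from end (335,230) to end (290,435), tilted relative to the fence. Next I'll fit these from depth.

```bash
cat >> h.py <<'E'
def cloud(d):
    K=np.array([[d['fx'],0,d['cx']],[0,d['fy'],d['cy']],[0,0,1.]])
    v,u=np.mgrid[:400,:640]; n=cv2.undistortPoints(np.stack([u,v],-1).reshape(-1,1,2).astype(float),K,np.array(d['D'])).reshape(400,640,2)
    z=d['depth']; P=np.stack([n[...,0]*z,n[...,1]*z,z],-1)
    return (P-np.array(d['t']))@np.array(d['R'])
def axis(P):
    r=cv2.minAreaRect((P[:,:2]*1000).astype(np.float32)); return r
E
python3 - <<'E'
from h import *
d=dict(np.load('pics/top.npz'))
c=lambda pts:[(round(255+u/4),round(108+v/4)) for u,v in pts]
print('corners',px(d,c([(99,30),(517,60),(490,575),(53,543)])).round(4))
print('fence top',px(d,c([(143,150),(110,500)]),2).round(4))
print('stop',px(d,c([(170,133),(195,136),(220,138)])).round(4))
print('log top',px(d,c([(335,235),(325,280),(305,380),(295,425)])).round(4),'portion',px(d,c([(440,105)])))
C=cloud(d)
m=np.zeros((400,640),bool); m[160:222,312:352]=1
P=C[m&(C[...,2]>.045)&(C[...,2]<.12)]; print(len(P),'log rect',axis(P),P[:,2].max())
print('log box', cv2.boxPoints(axis(P)))
m[:]=0; m[108:240,275:300]=1
P=C[m&(C[...,2]>.055)&(C[...,2]<.076)]
for x in np.arange(.3,.75,.02):
    Q=P[abs(P[:,0]-x)<.01]
    if len(Q): print(round(x,2),len(Q),Q[:,1].min().round(4),Q[:,1].max().round(4))
m[:]=0; m[134:150,295:315]=1
P=C[m&(C[...,2]>.055)]; 
for y in np.arange(.0,.14,.008):
    Q=P[abs(P[:,1]-y)<.004]
    if len(Q): print('stop y',round(y,3),len(Q),Q[:,0].min().round(4),Q[:,0].max().round(4),Q[:,2].max().round(3))
E
```

```text
corners [[ 0.8168  0.1084  0.0226]
 [ 0.7897 -0.2386  0.0213]
 [ 0.3601 -0.2017  0.0226]
 [ 0.3908  0.1464  0.0188]]
fence top [[0.7077 0.0714 0.0365]
 [0.424  0.1013 0.03  ]]
stop [[0.7158 0.0478 0.0635]
 [0.7146 0.0287 0.056 ]
 [0.7122 0.0093 0.063 ]]
log top [[ 0.6218 -0.0804  0.0878]
 [ 0.5874 -0.0704  0.0845]
 [ 0.5081 -0.0532  0.0856]
 [ 0.4741 -0.0464  0.0845]] portion [[ 0.7411965  -0.16985457  0.05214435]]
1040 log rect ((550.3076782226562, -62.15743637084961), (63.76567840576172, 161.8798065185547), 76.29834747314453) 0.09580867277430886
log box [[ 464.11917   -73.96104 ]
 [ 621.3923   -112.304886]
 [ 636.4962    -50.353836]
 [ 479.22308   -12.009987]]
0.42 10 0.09 0.0959
0.44 14 0.0893 0.0959
0.46 12 0.0862 0.0927
0.48 12 0.0861 0.0896
0.5 15 0.0832 0.0895
0.52 12 0.083 0.0861
0.54 14 0.0798 0.0864
0.56 12 0.0774 0.0831
0.58 9 0.0767 0.0831
0.6 13 0.0737 0.0798
0.62 11 0.0732 0.0766
0.64 19 0.0703 0.1186
0.66 31 0.0699 0.1187
0.68 27 0.0667 0.122
0.7 11 0.0667 0.0701
0.72 30 0.0445 0.0893
stop y 0.0 5 0.7106 0.7174 0.084
stop y 0.008 9 0.2352 0.718 1.565
stop y 0.016 12 0.7109 0.7206 0.081
stop y 0.024 9 0.7131 0.7217 0.082
stop y 0.032 14 0.7132 0.7204 0.085
stop y 0.04 19 0.7139 0.7348 0.091
stop y 0.048 21 0.714 0.7339 0.09
stop y 0.056 16 0.7156 0.7337 0.088
```

Call:
{"api": "servo_tool", "payload": {"motion": [[94, [25, 29, 0], [0, 0, 0.08]], [94, [25, 29, 0], [0, 0, 0.08]], [94, [25, 29, 0], [0, 0, 0.08]], [94, [25, 29, 0], [0, 0, 0.08]], [94, [25, 29, 0], [0, 0, 0.08]], [94, [25, 29, 0], [0, 0, 0.08]], [94, [25, 29, 0], [0, 0, 0.08]], [94, [25, 29, 0], [0, 0, 0.08]], [94, [25, 29, 0], [0, 0, 0.08]], [94, [25, 29, 0], [0, 0, 0.08]], [94, [25, 29, 0], [0, 0, 0.08]], [94, [25, 29, 0], [0, 0, 0.08]], [94, [25, 29, 0], [0, 0, 0.08]], [94, [0, 0, 0], [0, 0, 0]]]}}

```text
clock: 1.85
position: [0.5263, -0.1484, 0.2123]
tcp_rot: [-179.3, -0.1, 81.3]
contact_force: [0.6, -0.2, 0.1]
grip_width: 0.094
```

Call:
{"api": "servo_tool", "payload": {"motion": [[94, [9, 2, 0], [-0.002, -0.012, 0.065]], [94, [9, 2, 0], [0, 0, 0]], [94, [0, 0, 0], [0, 0, 0]]]}}

```text
clock: 2.22
position: [0.5429, -0.1457, 0.2113]
tcp_rot: [-179.8, -0.0, 84.9]
contact_force: [1.1, -0.1, 0.0]
grip_width: 0.0938
```

```bash
cat >> h.py <<'E'
from scipy.spatial.transform import Rotation as Rot
def wgrab(tag):
    s=ctrl.read_state(); d=ctrl.get_image('wrist')
    T=np.eye(4); T[:3,:3]=Rot.from_euler('xyz',s['tcp_rot'],degrees=True).as_matrix(); T[:3,3]=s['position']
    M=np.linalg.inv(T@d['hand_eye']); d['R']=M[:3,:3]; d['t']=M[:3,3]
    np.savez(f'pics/{tag}.npz',**d); cv2.imwrite(f'pics/{tag}.png',d['image'][:,:,::-1]); return d
E
python3 - <<'E'
from h import *
d=wgrab('w1'); print(ctrl.read_state()['position'],ctrl.read_state()['tcp_rot'])
E
```

```text
[ 0.54249056 -0.14573353  0.21133789] [-1.79805552e+02 -4.07059418e-02  8.49323799e+01]
```

View pics/w1.png

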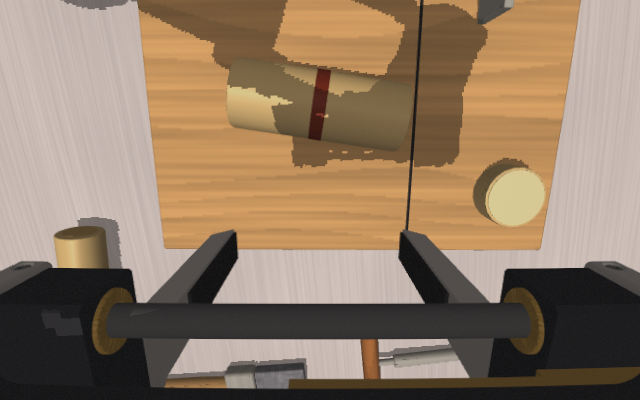

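The wrist view shows the log (225-415, 60-150), the portion at (512,195) and the fingertips at (225,240) and (415,240), all clear of the log. I'll check the log's pose from this depth image.

Run:
```python
from h import *
d=dict(np.load('pics/w1.npz')); C=cloud(d)
m=np.zeros((400,640),bool); m[50:160,215:425]=1
P=C[m&(C[...,2]>.035)&(C[...,2]<.12)]
print(len(P),P[:,2].max(),axis(P),cv2.boxPoints(axis(P)))
# axis from ridge
top=P[P[:,2]>np.percentile(P[:,2],85)]; l=cv2.fitLine(top[:,:2].astype(np.float32),cv2.DIST_L2,0,.01,.01).ravel(); print(l,np.degrees(np.arctan2(l[1],l[0])))
print('board z',np.median(C[180:230,180:400,2]))
```

```text
12707 0.08792070742792087 ((550.319580078125, -62.0609130859375), (63.91083526611328, 160.27099609375), 76.36600494384766) [[ 464.9097    -74.226425]
 [ 620.6645   -112.00531 ]
 [ 635.7295    -49.8954  ]
 [ 479.97467   -12.116516]]
[ 0.97421366 -0.22562742  0.5499558  -0.06185992] -13.039775
board z 0.021753161522722206
```

Call:
{"api": "servo_tool", "payload": {"motion": [[94, [2, 0, -32], [0, 0, 0]], [94, [2, 0, -32], [0, 0, 0]], [94, [1, 0, -32], [0, 0, 0]], [94, [0, 0, -32], [0, 0, 0]], [94, [0, 0, -25], [0, 0, 0]], [94, [0, 0, 0], [0, 0, 0]], [94, [0, 0, 0], [0, 0, 0]]]}}

```text
clock: 3.15
position: [0.5455, -0.1498, 0.0564]
tcp_rot: [-179.9, 0.1, 84.4]
contact_force: [0.3, 0.1, 0.3]
grip_width: 0.0939
```

Call:
{"api": "servo_tool", "payload": {"motion": [[94, [1, 12, -3], [0, 0, 0.01]], [94, [1, 12, -3], [0, 0, 0]], [94, [1, 8, 0], [0, 0, 0]], [94, [0.4, 5, 0], [0, 0, 0]], [94, [0.4, 5, 0], [0, 0, 0]], [94, [0.4, 5, 0], [0, 0, 0]], [94, [0.4, 5, 0], [0, 0, 0]], [94, [0.4, 5, 0], [0, 0, 0]], [94, [0.4, 5, 0], [0, 0, 0]], [94, [0.4, 5, 0], [0, 0, 0]], [94, [0.4, 5, 0], [0, 0, 0]], [94, [0.4, 5, 0], [0, 0, 0]], [94, [0.4, 5, 0], [0, 0, 0]]]}}

```text
clock: 4.78
position: [0.555, -0.063, 0.0534]
tcp_rot: [179.8, 0.2, 85.0]
contact_force: [1.0, -0.2, -0.1]
grip_width: 0.0938
```

```bash
cat >> h.py <<'E'
def logpose(tag):
    d=wgrab(tag); C=cloud(d); g=d['image'].astype(int)
    m=np.zeros((400,640),bool); m[:230]=1
    m&=(C[...,2]>.06)&(C[...,2]<.092)&(C[...,1]<.08)&(C[...,1]>-.12)&(C[...,0]<.72)&(g[...,0]-g[...,2]>25)
    P=C[m]; r=axis(P); top=P[P[:,2]>.0845]
    l=cv2.fitLine(top[:,:2].astype(np.float32),cv2.DIST_L2,0,.01,.01).ravel()
    print(len(P),r,'ridge',l[2:],np.degrees(np.arctan2(l[1],l[0])))
E
python3 - <<'E'
from h import *
logpose('w2')
E
```

```text
46611 ((594.6176147460938, -15.399776458740234), (69.14091491699219, 227.82818603515625), 81.86344146728516) ridge [ 0.56081706 -0.01288215] -13.30664
```

View pics/w2.png

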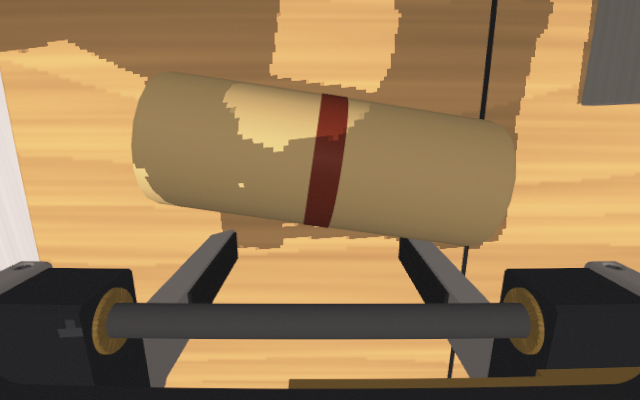

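The wrist view shows the log (135-515, 70-245) still about 8° off the fence, with its far part against the right finger at (410,240). I'll carry on pushing and slow down towards the fence.

Call:
{"api": "servo_tool", "payload": {"motion": [[94, [0.4, 5, 0], [0, 0, 0]], [94, [0.4, 5, 0], [0, 0, 0]], [94, [0.4, 5, 0], [0, 0, 0]], [94, [0.4, 5, 0], [0, 0, 0]], [94, [0.4, 5, 0], [0, 0, 0]], [94, [0.4, 5, 0], [0, 0, 0]], [94, [0.2, 3, 0], [0, 0, 0]], [94, [0.2, 2, 0], [0, 0, 0]], [94, [0.2, 2, 0], [0, 0, 0]]]}}

```text
clock: 5.95
position: [0.558, -0.0225, 0.0533]
tcp_rot: [179.8, 0.2, 85.0]
contact_force: [1.0, -0.0, -0.6]
grip_width: 0.0942
```

Call:
{"api": "servo_tool", "payload": {"motion": [[94, [0.2, 1.5, 0], [0, 0, 0]], [94, [0.2, 1.5, 0], [0, 0, 0]], [94, [0.2, 1.5, 0], [0, 0, 0]], [94, [0.2, 1.5, 0], [0, 0, 0]], [94, [0.2, 1.5, 0], [0, 0, 0]], [94, [0.2, 1.5, 0], [0, 0, 0]], [94, [0.2, 1.5, 0], [0, 0, 0]], [94, [0.2, 1.5, 0], [0, 0, 0]]]}}

```text
clock: 6.95
position: [0.5604, -0.0112, 0.0538]
tcp_rot: [179.7, 0.3, 85.0]
contact_force: [0.1, -2.0, 1.2]
grip_width: 0.0942
```

Call:
{"api": "servo_tool", "payload": {"motion": [[94, [0.1, 1, 0], [0, 0, 0]], [94, [0.1, 1, 0], [0, 0, 0]], [94, [0.1, 1, 0], [0, 0, 0]], [94, [0.1, 1, 0], [0, 0, 0]], [94, [0.1, 1, 0], [0, 0, 0]]]}}

```text
clock: 7.58
position: [0.5621, -0.0071, 0.0547]
tcp_rot: [179.5, 0.4, 85.0]
contact_force: [0.4, -3.9, 2.7]
grip_width: 0.0941
```

Call:
{"api": "servo_tool", "payload": {"motion": [[94, [-0.2, 1, -0.3], [0, 0.004, 0]], [94, [-0.2, 1, -0.3], [0, 0.004, 0]], [94, [-0.2, 1, -0.2], [0, 0, 0]], [94, [-0.2, 1, -0.2], [0, 0, 0]]]}}

```text
clock: 8.07
position: [0.5618, -0.0028, 0.0536]
tcp_rot: [180.0, 0.4, 85.0]
contact_force: [0.3, -3.1, 2.6]
grip_width: 0.0939
```

Run:
```python
from h import *
logpose('w3')
```

```text
44648 ((604.1961669921875, 45.495643615722656), (67.23338317871094, 221.64646911621094), 85.16474151611328) ridge [0.57389873 0.04097912] -8.709634
```

View pics/w3.png

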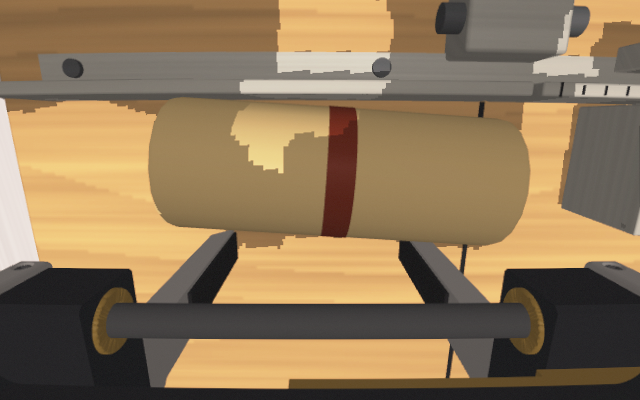

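The wrist view shows the near end (150-180, 100) touching the fence face (v≈95), with the log about 3.7° off square and the stop at (600,170) still clear. The turn is going gently at about 3-4 N.

Call:
{"api": "servo_tool", "payload": {"motion": [[94, [-0.2, 1, -0.2], [0, 0.002, 0]], [94, [-0.2, 1, -0.2], [0, 0.002, 0]], [94, [-0.2, 1, -0.2], [0, 0.002, 0]], [94, [-0.2, 1, -0.2], [0, 0.002, 0]], [94, [-0.2, 1, -0.2], [0, 0.002, 0]], [94, [-0.2, 0.7, -0.2], [0, 0.002, 0]]]}}

```text
clock: 8.88
position: [0.5603, 0.0036, 0.0522]
tcp_rot: [-179.3, 0.5, 85.0]
contact_force: [0.3, -3.6, 2.6]
grip_width: 0.0939
```

Call:
{"api": "servo_tool", "payload": {"motion": [[94, [-0.1, 0.7, -0.1], [0, -0.003, 0]], [94, [-0.1, 0.7, -0.1], [0, -0.003, 0]], [94, [-0.1, 0.7, -0.1], [0, 0, 0]]]}}

```text
clock: 9.25
position: [0.5605, 0.0051, 0.052]
tcp_rot: [-179.7, 0.5, 85.0]
contact_force: [-0.2, -5.8, 2.6]
grip_width: 0.094
```

Call:
{"api": "servo_tool", "payload": {"motion": [[94, [-0.1, 0.6, -0.1], [0, 0, 0]], [94, [-0.1, 0.6, -0.1], [0, 0, 0]]]}}

```text
clock: 9.5
position: [0.5605, 0.0051, 0.052]
tcp_rot: [-179.8, 0.7, 85.0]
contact_force: [0.7, -5.6, 1.4]
grip_width: 0.0939
```

Run:
```python
from h import *
logpose('w4')
s=ctrl.read_state();print(s['contact_force'],s['torque'],s['position'],s['clock'])
d=dict(np.load('pics/w4.npz'));C=cloud(d);g=d['image'].astype(int)
top=C[(C[...,2]>.083)&(C[...,2]<.09)&(C[...,1]<.07)&(C[...,0]<.66)&(g[...,0]-g[...,2]>25)]
l=cv2.fitLine(top[:,:2].astype(np.float32),cv2.DIST_HUBER,0,.01,.01).ravel();print(len(top),l,np.degrees(np.arctan2(l[1],l[0])))
F=C[(C[...,2]>.066)&(C[...,2]<.076)&(C[...,1]>.05)&(g[...,0]-g[...,2]<25)]
for x in np.arange(.46,.68,.03):
    Q=F[abs(F[:,0]-x)<.01]
    if len(Q):print(round(x,2),len(Q),np.percentile(Q[:,1],[1,5,50,95]).round(4))
```

```text
42835 ((599.5460815429688, 52.32470703125), (53.782691955566406, 209.47494506835938), 85.40997314453125) ridge [0.57456774 0.04572784] -5.255475
[ 0.4551531  -4.62156715  2.12414813] [-0.94653604 -0.28054958 -0.28685117] [0.56051989 0.0050636  0.05197313] 9.55
21567 [ 0.99590695 -0.09038452  0.5740588   0.04630458] -5.185728
0.46 650 [0.0875 0.0881 0.091  0.0938]
0.49 643 [0.0847 0.0852 0.0881 0.0908]
0.52 697 [0.0819 0.0824 0.0853 0.0883]
0.55 528 [0.0795 0.0802 0.0829 0.0856]
0.58 445 [0.0765 0.0769 0.0798 0.0824]
0.61 701 [0.0737 0.0743 0.0772 0.08  ]
0.64 677 [0.0713 0.0719 0.0747 0.0776]
0.67 564 [0.0683 0.0687 0.0719 0.0746]
```

View pics/w4.png

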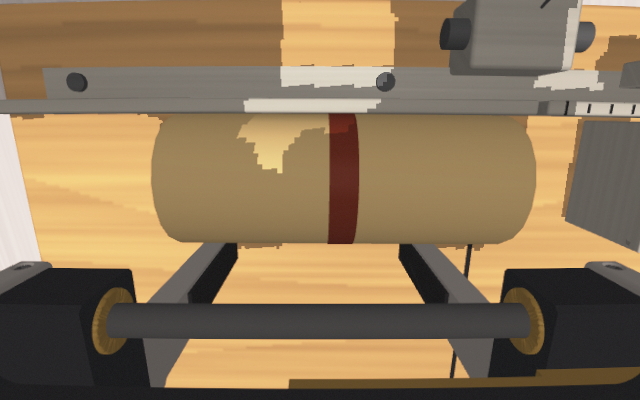

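The wrist view shows the log square along the fence, with its top edge at v≈113 against the fence's lower edge, and the fit gives -5.2° for both. I'll hold the press for 0.5 s.

Call:
{"api": "servo_tool", "payload": {"motion": [[94, [0, 0.6, 0], [0, 0, 0]], [94, [0, 0.6, 0], [0, 0, 0]], [94, [0, 0.6, 0], [0, 0, 0]], [94, [0, 0.6, 0], [0, 0, 0]], [94, [0, 0.6, 0], [0, 0, 0]]]}}

```text
clock: 10.18
position: [0.5605, 0.005, 0.052]
tcp_rot: [-179.8, 0.9, 85.0]
contact_force: [0.6, -4.9, 2.6]
grip_width: 0.0941
```

Call:
{"api": "servo_tool", "payload": {"motion": [[94, [-0.1, -1.5, 0], [0, -0.003, 0]], [94, [-0.2, -3, 0], [0, 0, 0]], [94, [-1, -12, 0], [0, 0, 0]], [94, [-1, -15, 0], [0, 0, 0]], [80, [0, -5, 30], [0, 0, 0]], [40, [-5, 0, 35], [0, 0, 0]], [0, [-10, 0, 35], [0, 0, 0]], [0, [-20, 10, 0], [0, 0, 0]], [0, [-20, 20, 0], [0, 0, 0]], [0, [-20, 25, 0], [0, 0, 0]], [0, [-20, 20, 0], [0, 0, 0]], [0, [-10, 8, 0], [0, 0, 0]], [0, [0, 0, 0], [0, 0, 0]]]}}

```text
clock: 11.8
position: [0.4431, 0.0505, 0.1515]
tcp_rot: [-179.4, 0.6, 84.8]
contact_force: [1.1, -0.4, 0.7]
grip_width: 0.0072
```

Run:
```python
from h import *
ex=np.array([np.cos(np.radians(5.2)),-np.sin(np.radians(5.2))])
for tag in('w4','w5'):
    d=wgrab('w5') if tag=='w5' else dict(np.load('pics/w4.npz'))
    C=cloud(d);g=d['image'].astype(int)
    M=(C[...,2]>.05)&(C[...,2]<.09)&(C[...,1]<.085)&(C[...,1]>0)&(g[...,0]-g[...,2]>25)&(C[...,0]<.68)&(C[...,0]>.44)
    P=C[M]; s=P[:,:2]@ex
    print(tag,len(P),'s pct',np.percentile(s,[0,.5,2,98,99.5,100]).round(4))
    T=P[P[:,2]>.083]
    if len(T)>50:
        l=cv2.fitLine(T[:,:2].astype(np.float32),cv2.DIST_HUBER,0,.01,.01).ravel();print(l,np.degrees(np.arctan2(l[1],l[0])))
print(ctrl.read_state()['position'],ctrl.read_state()['tcp_rot'])
print('stop s',np.array([.712,.03])@ex)
```

```text
w4 48098 s pct [0.4878 0.4896 0.4923 0.6431 0.6458 0.6708]
[ 0.9959264  -0.09017031  0.57405126  0.04631679] -5.173404
w5 16495 s pct [0.4864 0.4866 0.4873 0.6428 0.6457 0.6652]
[ 0.9957583 -0.0920077  0.5730205  0.0462757] -5.279119
[0.44375143 0.05024474 0.15149615] [-179.39795061    0.63710216   84.73054148]
stop s 0.7063507144086374
```

View pics/w5.png

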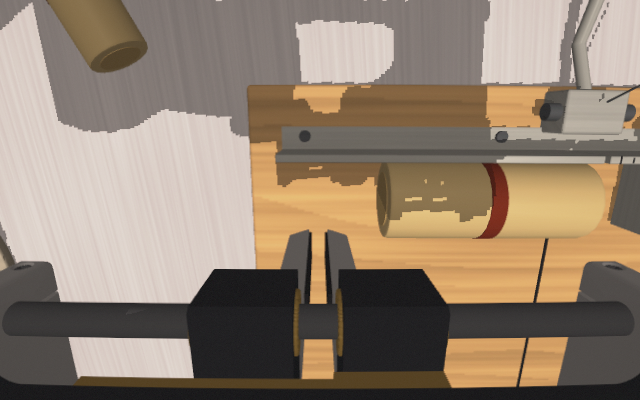

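The wrist view shows the log (378-605, 163-238) still along the fence, and the nearly closed fingers clear of its near end (380,200). I'll descend behind that end, on the axis.

Call:
{"api": "servo_tool", "payload": {"motion": [[0, [0, 4, -25], [0.005, -0.005, 0]], [0, [0, 3, -30], [0.005, -0.005, 0.004]], [0, [0, 1, -30], [0, 0, 0]], [0, [0, 0.5, -15], [0, 0, 0]], [0, [0, 0.5, -5], [0, 0, 0]], [0, [0, 0, 0], [0, 0, 0]]]}}

```text
clock: 12.6
position: [0.4511, 0.0559, 0.044]
tcp_rot: [179.6, 0.1, 84.8]
contact_force: [0.8, 0.5, -0.2]
grip_width: 0.0004
```

Call:
{"api": "servo_tool", "payload": {"motion": [[0, [8, -0.5, 0.2], [0, 0, 0]], [0, [6, -0.5, 0.2], [0, 0, 0]], [0, [4, -0.3, 0.2], [0, 0, 0]], [0, [3, -0.2, 0], [0, 0, 0]], [0, [2, -0.1, 0], [0, 0, 0]], [0, [2, -0.1, 0], [0, 0, 0]], [0, [2, -0.1, 0], [0, 0, 0]], [0, [2, -0.1, 0], [0, 0, 0]]]}}

```text
clock: 13.6
position: [0.4828, 0.0537, 0.0465]
tcp_rot: [179.5, 0.1, 84.8]
contact_force: [-5.1, 0.4, 4.0]
grip_width: 0.0004
```

Call:
{"api": "servo_tool", "payload": {"motion": [[0, [2, -0.1, 0], [0, 0, 0]], [0, [2, -0.1, 0], [0, 0, 0]], [0, [2, -0.1, 0], [0, 0, 0]], [0, [2, -0.1, 0], [0, 0, 0]]]}}

```text
clock: 14.1
position: [0.4822, 0.0538, 0.0455]
tcp_rot: [-179.5, 0.1, 84.8]
contact_force: [-5.0, 0.3, 3.2]
grip_width: 0.0005
```

Run:
```python
from h import *
d=wgrab('w6'); C=cloud(d);g=d['image'].astype(int)
M=(C[...,2]>.05)&(C[...,2]<.09)&(C[...,1]<.085)&(C[...,1]>0)&(g[...,0]-g[...,2]>25)&(C[...,0]<.69)&(C[...,0]>.44)
P=C[M]; ex=np.array([.9959,-.0906]); s=P[:,:2]@ex
print('s',np.percentile(s,[0,.5,2,98,99.5,100]).round(4))
T=P[P[:,2]>.083]
l=cv2.fitLine(T[:,:2].astype(np.float32),cv2.DIST_HUBER,0,.01,.01).ravel();print(l,np.degrees(np.arctan2(l[1],l[0])),np.percentile(T[:,2],99))
s=ctrl.read_state();print(s['contact_force'],s['torque'],s['position'])
```

```text
s [0.4623 0.4751 0.488  0.6134 0.6187 0.6262]
[ 0.9902043  -0.13962637  0.56150216  0.05187752] -8.026226 0.08671649638492297
[-5.74631287  0.89953761  3.82489163] [0.01012266 0.58068043 0.00519321] [0.48231674 0.05383883 0.04550859]
```

View pics/w6.png

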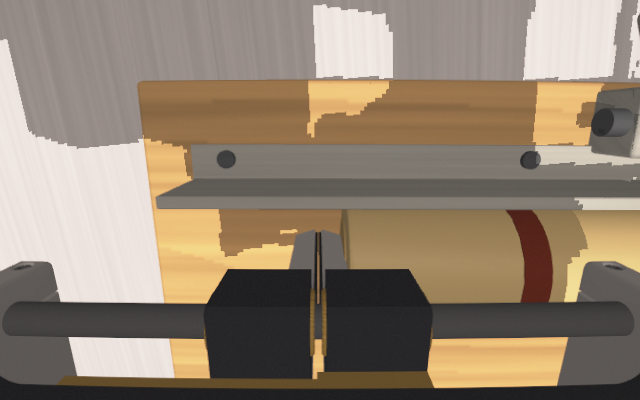

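The push stalls at about 5 N, and there is 3-4 N of vertical force because the sloped finger back bears on the log's edge. I'll back off, turn the gripper 90° so the flat finger sides push instead, and try again.

Call:
{"api": "servo_tool", "payload": {"motion": [[0, [-2, 0.2, 0], [0, 0, 0]], [0, [-10, 1, 0], [0, 0, 0]], [0, [-15, 1, 0], [0, 0, 0]], [0, [-5, 0, 30], [0, 0, 0]], [0, [0, 0, 35], [0, 0, 0]], [20, [0, 0, 30], [0, 0, -0.157]], [20, [0, 0, 0], [0, 0, -0.157]], [20, [0, 0, 0], [0, 0, -0.157]], [20, [0, 0, 0], [0, 0, -0.157]], [20, [0, 0, 0], [0, 0, -0.157]], [20, [0, 0, 0], [0, 0, -0.157]], [20, [0, 0, 0], [0, 0, -0.157]], [20, [0, 0, 0], [0, 0, -0.157]], [20, [0, 0, 0], [0, 0, -0.157]], [20, [0, 0, 0], [0, 0, -0.157]], [20, [0, 0, 0], [0, 0, 0]]]}}

```text
clock: 16.15
position: [0.4368, 0.0572, 0.1424]
tcp_rot: [-179.7, -0.0, -8.0]
contact_force: [0.7, 0.1, -0.2]
grip_width: 0.02
```

```bash
cat > m.py <<'E'
from h import *
import sys
tag=sys.argv[1]; d=wgrab(tag); C=cloud(d);g=d['image'].astype(int)
ex=np.array([.9959,-.0906]);ey=np.array([.0906,.9959])
col=g[...,0]-g[...,2]>25
M=(C[...,2]>.05)&(C[...,2]<.09)&(C[...,1]<.085)&(C[...,1]>0)&col&(C[...,0]<.715)&(C[...,0]>.44)
P=C[M]; s=P[:,:2]@ex
print('log s',np.percentile(s,[0,.5,2,98,99.5,100]).round(4))
T=P[P[:,2]>.083]
l=cv2.fitLine(T[:,:2].astype(np.float32),cv2.DIST_HUBER,0,.01,.01).ravel();print('ridge',l,np.degrees(np.arctan2(l[1],l[0])),'n',(l[2:]@ey).round(4))
F=C[(C[...,2]>.066)&(C[...,2]<.076)&(C[...,1]>.05)&(C[...,1]<.11)&~col&(C[...,0]<.62)]
if len(F): print('fence n',np.percentile(F[:,:2]@ey,[1,5,50]).round(4))
S=C[(C[...,2]>.04)&(C[...,2]<.076)&(C[...,1]>.0)&(C[...,1]<.05)&~col&(C[...,0]<.75)&(C[...,0]>.67)]
if len(S): print('stop s',len(S),np.percentile(S[:,:2]@ex,[1,5,50]).round(4))
s=ctrl.read_state();print(s['clock'],s['qpos'].round(1),s['contact_force'].round(2),s['torque'].round(2),s['position'].round(4),s['tcp_rot'].round(1),'tcp s,n',s['position'][:2]@ex,s['position'][:2]@ey)
E
python3 m.py w7
```

```text
log s [0.4873 0.4884 0.49   0.5716 0.5748 0.5801]
ridge [ 0.99592876 -0.0901437   0.5390459   0.04866849] -5.171874 n 0.0973
fence n [0.1288 0.1291 0.1317]
16.2 [ -1.9   7.7 108.8   0.3  63.4  96. ] [-0.56  0.03 -0.65] [ 0.1   0.04 -0.02] [0.4367 0.0572 0.1424] [-179.7   -0.    -8. ] tcp s,n 0.4297365617829769 0.09654003553811376
```

View pics/w7.png

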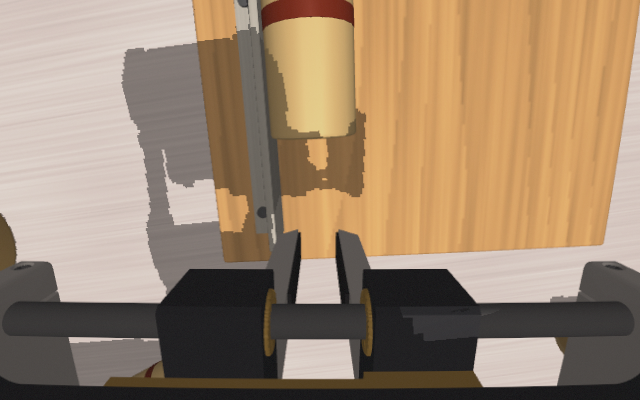

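The wrist view shows the log end at (312,135) lying along the fence (u≈250), straight ahead of the fingers (300-340, 235).

Call:
{"api": "servo_tool", "payload": {"motion": [[20, [0, 0, -30], [0, 0, 0.048]], [20, [0, 0, -30], [0, 0, 0]], [20, [0, 0, -22], [0, 0, 0]], [20, [0, 0, -10], [0, 0, 0]], [20, [0, 0, 0], [0, 0, 0]]]}}

```text
clock: 16.82
position: [0.4366, 0.0573, 0.0491]
tcp_rot: [-179.7, -0.3, -4.5]
contact_force: [0.8, 0.1, -0.2]
grip_width: 0.02
```

Call:
{"api": "servo_tool", "payload": {"motion": [[20, [10, -0.9, -2], [0, 0, -0.012]], [20, [10, -0.9, -1], [0, 0, 0]], [20, [10, -0.9, 0], [0, 0, 0]], [20, [6, -0.5, 0], [0, 0, 0]], [20, [4, -0.3, 0], [0, 0, 0]], [20, [2, -0.2, 0], [0, 0, 0]], [20, [2, -0.2, 0], [0, 0, 0]], [20, [2, -0.2, 0], [0, 0, 0]], [20, [2, -0.2, 0], [0, 0, 0]]]}}

```text
clock: 17.95
position: [0.4858, 0.0527, 0.0475]
tcp_rot: [-179.7, -0.0, -5.2]
contact_force: [-4.4, -0.1, 2.9]
grip_width: 0.0201
```

Call:
{"api": "servo_tool", "payload": {"motion": [[20, [2.5, -0.2, 0.3], [0, 0, 0]], [20, [2.5, -0.2, 0.3], [0, 0, 0]], [20, [2.5, -0.2, 0.3], [0, 0, 0]]]}}

```text
clock: 18.32
position: [0.4935, 0.0523, 0.0479]
tcp_rot: [-179.7, -0.0, -5.2]
contact_force: [-1.9, 0.3, -0.6]
grip_width: 0.0201
```

Call:
{"api": "servo_tool", "payload": {"motion": [[20, [2.5, -0.22, 0.1], [0, 0, 0]], [20, [2.5, -0.22, 0.1], [0, 0, 0]], [20, [2.5, -0.22, 0.1], [0, 0, 0]], [20, [2.5, -0.22, 0.1], [0, 0, 0]], [20, [2.5, -0.22, 0.1], [0, 0, 0]], [20, [2.5, -0.22, 0.1], [0, 0, 0]], [20, [2.5, -0.22, 0.1], [0, 0, 0]], [20, [2.5, -0.22, 0.1], [0, 0, 0]]]}}

```text
clock: 19.32
position: [0.5154, 0.0504, 0.0485]
tcp_rot: [-179.7, -0.1, -5.2]
contact_force: [-1.9, -0.2, -1.8]
grip_width: 0.0202
```

```bash
python3 m.py w8
```

```text
log s [0.5    0.519  0.5214 0.6195 0.6221 0.6284]
ridge [ 0.9956219  -0.09347215  0.58053315  0.04470833] -5.3633885 n 0.0971
fence n [0.1074 0.1291 0.1315]
19.375 [ -2.4  20.  107.5   0.4  52.5  92.6] [-1.56  0.13 -1.31] [ 0.04  0.35 -0.02] [0.5159 0.0504 0.0486] [-1.797e+02 -1.000e-01 -5.200e+00] tcp s,n 0.5092706485860432 0.09691161234581341
```

Call:
{"api": "servo_tool", "payload": {"motion": [[20, [2.5, -0.22, 0], [0, 0, 0]], [20, [2.5, -0.22, 0], [0, 0, 0]], [20, [2.5, -0.22, 0], [0, 0, 0]], [20, [2.5, -0.22, 0], [0, 0, 0]], [20, [2.5, -0.22, 0], [0, 0, 0]], [20, [2.5, -0.22, 0], [0, 0, 0]], [20, [2, -0.2, 0], [0, 0, 0]]]}}

```text
clock: 20.25
position: [0.5335, 0.0488, 0.0486]
tcp_rot: [-179.7, -0.0, -5.2]
contact_force: [-3.5, -0.7, -1.0]
grip_width: 0.02
```

Call:
{"api": "servo_tool", "payload": {"motion": [[20, [1.6, -0.15, 0], [0, 0, 0]], [20, [1.6, -0.15, 0], [0, 0, 0]], [20, [1.6, -0.15, 0], [0, 0, 0]], [20, [1.6, -0.15, 0], [0, 0, 0]]]}}

```text
clock: 20.75
position: [0.5402, 0.0482, 0.0486]
tcp_rot: [-179.7, -0.0, -5.2]
contact_force: [-2.4, -0.3, 0.4]
grip_width: 0.0198
```

Call:
{"api": "servo_tool", "payload": {"motion": [[20, [1.3, -0.12, 0], [0, 0, 0]], [20, [1.3, -0.12, 0], [0, 0, 0]], [20, [1.3, -0.12, 0], [0, 0, 0]]]}}

```text
clock: 21.12
position: [0.5444, 0.0478, 0.0486]
tcp_rot: [-179.7, -0.0, -5.2]
contact_force: [-2.7, 0.0, 0.1]
grip_width: 0.0202
```

Call:
{"api": "servo_tool", "payload": {"motion": [[20, [1.3, -0.12, 0], [0, 0, 0]], [20, [1.3, -0.12, 0], [0, 0, 0]]]}}

```text
clock: 21.38
position: [0.5447, 0.0478, 0.0486]
tcp_rot: [-179.7, 0.3, -5.2]
contact_force: [-6.0, 0.8, 3.6]
grip_width: 0.02
```

It met the stop at the predicted place (s≈0.538) with the force rising to 6 N, of which about 2.5 N is sliding friction. I'll press and hold.

Call:
{"api": "servo_tool", "payload": {"motion": [[20, [1.4, -0.12, 0.2], [0, 0, 0]], [20, [1.4, -0.12, 0.2], [0, 0, 0]], [20, [1.4, -0.12, 0.2], [0, 0, 0]]]}}

```text
clock: 21.75
position: [0.5444, 0.0478, 0.0487]
tcp_rot: [-179.7, 0.8, -5.2]
contact_force: [-4.8, 0.8, 1.7]
grip_width: 0.0202
```

```bash
python3 m.py w9
```

```text
log s [0.5296 0.5485 0.551  0.6487 0.6512 0.6559]
ridge [ 0.99562705 -0.09341718  0.6100362   0.04196759] -5.3602257 n 0.0971
fence n [0.1067 0.1291 0.1313]
21.8 [ -2.5  22.4 103.2   0.4  55.2  92.4] [-5.5  -0.59  1.41] [ 0.09  0.84 -0.03] [0.5444 0.0478 0.0487] [-179.7    0.8   -5.2] tcp s,n 0.5378414931232974 0.09694680874818143
```

Call:
{"api": "servo_tool", "payload": {"motion": [[20, [1.8, -0.15, 0.1], [0, -0.004, 0]], [20, [1.8, -0.15, 0.1], [0, -0.004, 0]]]}}

```text
clock: 22.05
position: [0.5445, 0.0478, 0.0487]
tcp_rot: [-179.7, 0.7, -5.1]
contact_force: [-5.5, 0.5, 3.7]
grip_width: 0.0204
```

Call:
{"api": "servo_tool", "payload": {"motion": [[20, [2.2, -0.2, 0.1], [0, -0.004, 0]], [20, [2.2, -0.2, 0.1], [0, -0.004, 0]]]}}

```text
clock: 22.3
position: [0.5445, 0.0478, 0.0487]
tcp_rot: [-179.6, 0.8, -5.1]
contact_force: [-6.9, -0.0, 3.0]
grip_width: 0.0201
```

Call:
{"api": "servo_tool", "payload": {"motion": [[20, [2.5, -0.2, 0.3], [0, -0.002, 0]], [20, [2.5, -0.2, 0.3], [0, -0.002, 0]], [20, [2.5, -0.2, 0.3], [0, -0.002, 0]]]}}

```text
clock: 22.68
position: [0.5442, 0.0479, 0.0488]
tcp_rot: [-179.6, 1.3, -5.1]
contact_force: [-6.6, -0.2, 2.4]
grip_width: 0.0199
```

Call:
{"api": "servo_tool", "payload": {"motion": [[20, [2.6, -0.2, 0.4], [0, -0.008, 0]], [20, [2.6, -0.2, 0.4], [0, -0.008, 0]], [20, [2.6, -0.2, 0.4], [0, -0.008, 0]], [20, [2.6, -0.2, 0.4], [0, -0.008, 0]]]}}

```text
clock: 23.18
position: [0.5445, 0.0479, 0.0487]
tcp_rot: [-179.5, 0.6, -5.1]
contact_force: [-7.6, 0.4, 1.3]
grip_width: 0.0199
```

```bash
python3 m.py w10
python3 - <<'E'
from h import *
d=grab('top','top2')
i=cv2.imread('pics/top2.png')[108:258,255:395]
cv2.imwrite('pics/top2c.png',cv2.resize(i,None,fx=4,fy=4,interpolation=cv2.INTER_CUBIC))
C=cloud(d); 
for n in('top','top2'):
    d=dict(np.load(f'pics/{n}.npz')); C=cloud(d); m=np.zeros((400,640),bool); m[134:150,295:315]=1
    g=d['image'].astype(int)
    P=C[m&(C[...,2]>.055)&(C[...,2]<.095)&(g[...,0]-g[...,2]<25)]; s=P[:,:2]@np.array([.9959,-.0906]); n_=P[:,:2]@np.array([.0906,.9959])
    k=(n_>.08)&(n_<.115); print(n,k.sum(),np.percentile(s[k],[2,10,50,90,98]).round(4))
E
```

```text
log s [0.53   0.5485 0.5509 0.6488 0.6513 0.6573]
ridge [ 0.99580485 -0.09150221  0.6101258   0.04197218] -5.250034 n 0.0971
fence n [0.1068 0.1291 0.1314]
23.225 [ -2.6  22.3 103.4   0.6  54.9  92.1] [-5.98  0.42  0.82] [0.08 1.03 0.01] [0.5446 0.0478 0.0487] [-179.5    0.6   -5.1] tcp s,n 0.5379962379539073 0.09698921369332564
top 51 [0.7071 0.7076 0.7093 0.7172 0.7222]
top2 16 [0.7091 0.7098 0.7163 0.7221 0.7255]
```

View pics/top2c.png

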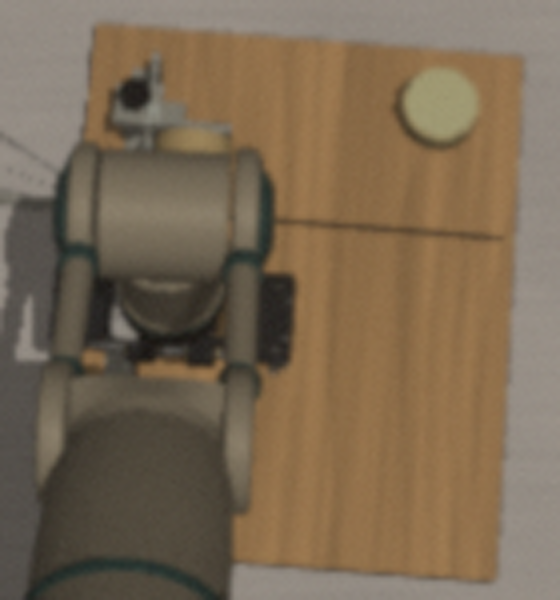

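The top view shows the log's far end (190,135) meeting the stop plate, which hasn't visibly moved; the portion at (440,105) is where it was. Now I'll release and back away.

Call:
{"api": "servo_tool", "payload": {"motion": [[20, [-0.8, 0.1, 0], [0, 0, 0]], [20, [-1.5, 0.1, 0], [0, 0, 0]], [20, [-4, 0.4, 0], [0, 0, 0]], [20, [-10, 0.9, 0], [0, 0, 0]], [20, [-20, 1.8, 0], [0, 0, 0]], [20, [-20, 1.8, 10], [0, 0, 0]], [20, [-10, 0, 35], [0, 0, 0]], [20, [-15, -5, 40], [0, 0, 0]], [20, [-25, -30, 20], [0, 0, 0]], [20, [-25, -40, 10], [0, 0, 0]], [20, [-25, -45, 0], [0, 0, 0]], [20, [-20, -45, 0], [0, 0, 0]], [20, [0, -45, 0], [0, 0, 0]], [20, [0, -45, 0], [0, 0, 0]], [20, [0, 0, 0], [0, 0, 0]], [20, [0, 0, 0], [0, 0, 0]]]}}

```text
clock: 25.28
position: [0.3628, -0.2073, 0.1701]
tcp_rot: [-179.8, -0.6, -5.0]
contact_force: [0.0, 0.5, -0.4]
grip_width: 0.0199
```

Run:
```python
from h import *
d=grab('top','top3')
i=cv2.imread('pics/top3.png')[108:258,255:395]
cv2.imwrite('pics/top3c.png',cv2.resize(i,None,fx=4,fy=4,interpolation=cv2.INTER_CUBIC))
ex=np.array([.9959,-.0906]);ey=np.array([.0906,.9959])
for n in('top','top3'):
    d=dict(np.load(f'pics/{n}.npz')); C=cloud(d); g=d['image'].astype(int); col=g[...,0]-g[...,2]>25
    s=C[...,:2]@ex; q=C[...,:2]@ey; z=C[...,2]
    k=(z>.055)&(z<.095)&~col&(q>.07)&(q<.115)&(s>.69)&(s<.75); print(n,'stop',k.sum(),np.percentile(s[k],[2,10,50,90]).round(4))
    k=(z>.055)&(z<.095)&~col&(q>.120)&(q<.15)&(s>.4)&(s<.6); print('fence',np.percentile(q[k],[2,50,98]).round(4))
    if n=='top3':
        k=(z>.06)&(z<.095)&col&(q>.04)&(q<.135)&(s>.4)&(s<.75); print('log',k.sum(),np.percentile(s[k],[.5,2,98,99.5]).round(4)); P=C[k]; print(axis(P)); T=P[P[:,2]>.082]; l=cv2.fitLine(T[:,:2].astype(np.float32),cv2.DIST_HUBER,0,.01,.01).ravel(); print(np.degrees(np.arctan2(l[1],l[0])),l[2:]@ey)
st=ctrl.read_state();print(st['position'],st['contact_force'],st['clock'])
```

```text
top stop 63 [0.707  0.7075 0.7094 0.7171]
fence [0.1285 0.1313 0.1346]
top3 stop 21 [0.7081 0.7099 0.7163 0.7246]
fence [0.1283 0.1312 0.1346]
log 1008 [0.5474 0.5485 0.7132 0.7279]
((621.5306396484375, 39.44717788696289), (63.567543029785156, 247.82102966308594), 83.91075897216797)
-4.7561927 0.09566618784219026
[ 0.36296916 -0.2072206   0.17014031] [ 0.03035107 -0.76265882 -0.34591076] 25.325
```

View pics/top3c.png

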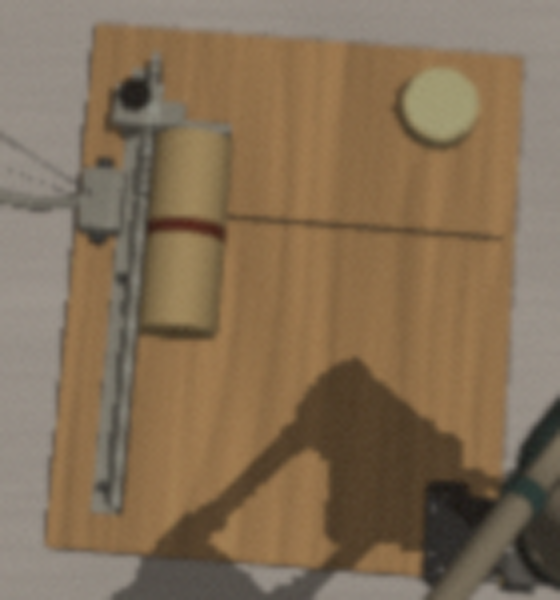

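The final view shows the log along the fence (145-230, 125-335) with its far end at the stop plate (v≈125), and the stop and portion where they were. The robot is clear of everything, so I'll hand in.

```bash
python3 -c "
from bench import ctrl
print(ctrl.sign_off())"
```

```text
the job is handed in; nothing more can be done
None
```

The cheese log now lies square along the fence with its far end against the portion stop. I handed the job in at about 25 s on the robot's clock; no verdict was reported.

- **Roll and fence press:** I rolled the log across with both open fingers. It came square at the fence (log and fence both measured -5.2°), and I held it there for over 0.5 s with about 5 N at the wrist.
- **Slide:** My first push on the near end stalled at about 5 N because the sloped finger back bore down on it. I backed off, turned the gripper 90° and slid the log about 60 mm with the flat finger sides, at about 2 to 3.5 N.
- **Stop press:** The log met the stop where the camera estimate predicted. I held it there for about 1.5 s at 5 to 7.6 N, of which about 2.5 N was sliding friction. I had no direct reading of the force on the stop or the fence.
- **Last checks:**
  - **Log:** it looked in place against both faces. The last angle fit was -4.8°, rougher than before because it came from the more distant top camera.
  - **Stop:** it showed no visible shift. With the log in the way, the final depth data were too sparse to check this to the millimetre.
  - **Bystanders:** the portion had not moved. I did not re-measure the tomme, brush or trier, but the tool never went near them.
  - **Robot:** it was clear of everything at hand-in.

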